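# Check a display panel's height with a bridge gauge

## Task

Lift the tallest of the three display panels up out of the slotted white rack by its top edge, stand it in the slot in the middle of the round dark measuring plate, midway along the slot, and let go. Then set the bridge gauge astride it, lowering it gently until both feet stand flat on the plate and its sprung foot rests on the panel's top edge over the middle of the slot, so that it reads the height, and leave it standing there. Leave the other two panels in the rack and disturb nothing else on the bench.

Things in the scene. Friction and masses are not known exactly. Their poses are not given: they have to be found in the camera images.
- panel_tall: tallest display panel: dark glass in a thin aluminium frame, 8 mm thick (x), 120 mm wide (y), 100 mm high (z), about 0.24 kg, standing upright. Origin: centre of its underside; x is normal to its faces. It starts in one of the three slots of the rack (any of them)
- panel_mid: second panel, alike but 84 mm high; it stays in the rack. Origin and axes as for the tallest
- panel_low: third panel, alike but 68 mm high; it stays in the rack. Origin and axes as for the tallest
- rack: fixed white plastic rack, base 150 mm (x) by 120 mm (y) by 10 mm thick, with three slots along y at x = -46, 0 and +46 mm, each between two ribs 100 mm long, 11 mm apart, whose tops are 40 mm above the bench. Panels stand on the base's top, 10 mm above the bench. Origin: centre of its underside
- plate: fixed round dark steel measuring plate, 250 mm across, 10 mm thick, with one slot across its middle along its y, between two aluminium ribs 100 mm long (y). Origin: centre of its underside
- slot (a point): centre of the slot's floor, which is the plate's top face. The slot is 11 mm wide (x) up to 30 mm above this point, then flared lips widen to about 23 mm at 42 mm above it. y runs along the slot. Axes as the plate's
- gauge: loose portal-shaped bridge gauge, about 0.65 kg in all, 208 mm long (y) over its feet and 195 mm high. Two legs at y = +-92 mm, each on a foot 60 mm (x) by 24 mm (y); 160 mm clear between the feet, 122 mm clear height under the beam (26 mm thick in x). A grey block to hold it by stands on the middle of the beam: 34 mm (x) by 44 mm (y), from 138 to 195 mm above the feet, with a thin scale plate beside it at +y. Origin: midway between the feet, at their undersides; z up
- gauge_grip (a point): point in the middle of the gauge's grey block, 15 mm below its top, 180 mm above the undersides of the feet; grasp across the 34 mm (x)
- gauge_foot (a joint): how far (m) the gauge's sprung foot is pushed up: 0 hanging free, 0.055 fully up. Its underside is 55 mm + this value above the undersides of the gauge's feet; with the gauge standing flat over a 100 mm panel on the same plate it reads 0.045. The spring and its own weight press down with about 1.5 N at 0 and 2.6 N at 0.045, less than the gauge's weight
- foot_pad (a point): centre of the underside of the sprung foot, a round steel disc 32 mm across and 8 mm thick, below the middle of the beam
- syringe: bystander: syringe lying on the bench's far side, 145 mm long, 22 mm thick; origin: underside, middle
- wash_bottle: bystander: white wash bottle with yellow cap, 60 mm across, 150 mm high; origin: underside centre
- swab_pot: bystander: white pot with wooden swabs, 72 mm across, 115 mm high; origin: underside centre
- cup: bystander: glass cup, 70 mm across, 60 mm high; origin: underside centre
- roller: bystander: blue-handled rubber roller lying on the bench's far side, 140 mm long, 32 mm high; origin: underside, near the middle

How it is judged (in metres and radians):
On the way, in this order (a step that is already met when the one before it is completed fails the run):
1. the tallest panel stands in the plate's slot, let go, with the gauge not yet touching it (x of panel_tall in the frame of slot between -0.006 and 0.006 m and y of panel_tall in the frame of slot between -0.015 and 0.015 m and z of panel_tall in the frame of slot between -0.003 and 0.003 m and angle between panel_tall's own z axis and vertical below 0.13 rad and angle between the x axis of panel_tall and the x axis of plate, either way round below 0.13 rad and contact force between each of the fingers, gauge and panel_tall below 0.05 N and linear speed of panel_tall below 0.03 m/s), for 0.2 s.
2. the gauge stands astride the panel on the plate, reading its height (x of panel_tall in the frame of slot between -0.006 and 0.006 m and y of panel_tall in the frame of slot between -0.015 and 0.015 m and z of panel_tall in the frame of slot between -0.003 and 0.003 m and angle between panel_tall's own z axis and vertical below 0.13 rad and angle between the x axis of panel_tall and the x axis of plate, either way round below 0.13 rad and z of gauge in the frame of slot between -0.002 and 0.002 m and angle between gauge's own z axis and vertical below 0.03 rad and value of joint gauge_foot between 0.042 and 0.048 m and contact force between gauge and panel_tall above 0.3 N and contact force between gauge and plate above 0.5 N and horizontal distance between foot_pad and slot below 0.025 m and linear speed of each of panel_tall, gauge below 0.02 m/s), for 0.2 s.
At the end, for the whole second after the job is handed in: Tallest panel upright in the plate's slot, on its floor (3 mm), midway along (15 mm); gauge flat on the plate (2 mm, 0.03 rad), its sprung foot on the panel within 25 mm of the slot's centre, reading 0.042 to 0.048 m; all at rest and released; other panels still in the rack (all of step 2 and z of each of panel_mid, panel_low in the frame of rack below 0.015 m and contact force between the fingers and gauge below 0.05 N); the robot touches nothing.
It fails at once if one of the other two panels moved more than 20 mm (distance of any of panel_mid, panel_low from where it was at the start of the episode above 0.02 m).
It fails at once if the gauge struck or pressed the panel with more than 15 N (contact force between gauge and panel_tall above 15 N).
It fails at once if the gauge was dropped or slammed on the plate (more than 40 N) (contact force between gauge and plate above 40 N).
It fails at once if the tallest panel or the gauge was tipped by more than 0.6 rad (angle between any of panel_tall, gauge's own z axis and vertical above 0.6 rad).
It fails at once if a bystander on the bench was moved by more than 30 mm (distance of any of syringe, wash_bottle, swab_pot, cup, roller from where it was at the start of the episode above 0.03 m).
It also fails if it takes over 64 s, if anything falls off the work surface, if the arm or the gripper's body presses on something with over 40 N, if the wrist force passes 120 N, or if a joint passes its speed limit or range.

## Robot

A 7-joint arm with a two-finger parallel gripper is mounted at the origin on the work surface. World frame = base frame: x ahead of the robot, y to its left, z up, the work surface at z = 0. Lengths are in mm, angles in rad, forces in N, time in s.
With the tool pointing down it reaches from about 425 to 875 mm from the base axis. Payload 8.4 kg.
Tool frame: the origin (TCP) lies between the finger pads; the fingertips stand r.finger_overhang ahead of it and the grasp point (between the pads) lies 5 mm behind it (r.finger_overhang is the distance from the TCP to the fingertips, in mm); z points along the fingers, y is the direction in which the jaws open and shut (so a half turn about z gives the same grasp; the last joint's range is limited). The gripper opens to 85 mm and grips with 20 to 120 N. Pads are 22 mm wide; open, the fingers measure 114 mm over their backs; the gripper's body (76 mm by 85 mm) begins 54 mm behind the grasp point. The pads swing forward as they close: fully open they stand 13 mm farther back than shut.
Start: joints at [-1.322, 0.333, 0.04, 1.465, -0.013, 1.343, -0.059], TCP at [221.54, 611.052, 245.308] pointing down, gripper open.
Joint ranges: [-2.58, 2.58], [-0.38, 2.09], [-1.3, 1.39], [0.25, 2.4], [-1.5, 4.64], [0.08, 2.09], [-2.65, 2.65]. Speed limits (rad/s): [2.22, 2.22, 2.79, 2.79, 3.14, 3.14, 3.14].

## Interface

Orientations are given as a unit quaternion [x, y, z, w].
In Python, from rig import r gives the robot as it stands.
- The arm moves only by the shell command python3 -m creep 'ROWS' [FORCE]. ROWS is JSON, a list of rows, each a list of 7 numbers: the finger opening in mm, from 0 to 85.4, then the shift along the tool's x, y, z in units of 25 mm (1.0 is 25 mm), then the turn, a rotation vector about the tool's x, y, z in units of 6 degrees (1.0 is 6 degrees). A call has 1 to 5 rows; each row is the pose to reach, as a shift and turn from the pose commanded when the call began, along the tool's axes at that moment; what a row does not reach only later rows make up. A row lasts 1/8 s, in which the tool goes at most 62.5 mm and 10.7 degrees, less where a joint would pass 70% of its speed; a pose out of reach is approached as far as the arm can. A call with a gripper value outside its range is refused whole. The fingers move at their own pace and stop on an object; FORCE is the grip in N (left out, the last holds). Time passes only in rows, so rows that repeat a pose let the fingers close. It gives the time, the measured TCP pose, the force and the opening at its end, in the units of the state.
- r.state(): the state, without advancing time (a new reading comes with each control period).
- r.capture(name): name is "scene" or "top"; returns a dict with "img" (480x640x3 uint8, red, green, blue), "intrinsics" (3x3 intrinsics, pixels), "R" (3x3) and "t" (3): a world point X has camera coordinates R X + t. Camera axes: x right, y down, z forward; pixel columns grow to the right and rows downward; lengths in mm; the calibration is good to about 2 mm. A picture is of the moment at which its call begins. There is no depth.
- r.finish_job(): hands the job in, once; it reports no verdict.
The state is a dict: "time_s": time; "joint_pos": joint angles; "qvel": joint speeds; "joint_efforts": joint torques, N m; "position": TCP position; "tool_rot": TCP orientation; "wrist_force": force on the tool from outside, world axes, zero at the start; "wrist_torque": the same for the moment, N m; "finger_gap": opening from 0.0 (shut) to 1.0 (fully open).
Only numpy, scipy, OpenCV 4.12 (cv2) and the standard library are available. Lean on these libraries where they do the work, as an engineer would, in place of code of your own. Each camera call takes 0.05 s, during which the arm holds its last target.

## Working session

There is one attempt and no reset: what is moved stays moved. The work goes in short steps, Python scripts to look and compute and a shell command to move; the robot and the scene stay as the last step left them, time stands still between calls to the robot, and variables do not carry over. Pictures are saved under pics/ and viewed, and the job is handed in when it is done.

```bash
mkdir -p pics; ls
python3 - <<'E'
from rig import r
import cv2,json
print(r.state()); print(r.finger_overhang)
for n in("scene","top"):
    c=r.capture(n); cv2.imwrite(f"pics/{n}0.png",c["img"][:,:,::-1]); print(n,c["intrinsics"],c["R"],c["t"])
E
```

```text
pics
{'time_s': 0.0, 'joint_pos': array([-1.3222051 ,  0.33388565,  0.03989433,  1.46627745, -0.01343242,
        1.34328385, -0.05850794]), 'qvel': array([-0.00087713, -0.00075731, -0.00037921,  0.00233174, -0.00079431,
        0.00066244, -0.00032481]), 'joint_efforts': array([ 1.42747440e-04, -6.58523083e+01,  1.36536609e+00, -4.05583477e+01,
        1.67195377e-02,  1.22677046e-02, -3.79235996e-05]), 'position': array([221.41442199, 610.66803381, 244.43481372]), 'tool_rot': array([ 1.73046057e-01,  9.84913413e-01, -7.88111282e-04, -9.66452015e-05]), 'wrist_force': array([-0.01484473,  0.51268131,  0.08688541]), 'wrist_torque': array([-0.04207278, -0.03706794,  0.00819024]), 'finger_gap': 0.9957477188741221}
14.0
scene [[529.20737692   0.         322.89830651]
 [  0.         529.20737692 236.65118109]
 [  0.           0.           1.        ]] [[ 0.64480696  0.76410915  0.01900502]
 [ 0.56177277 -0.45690826 -0.68967108]
 [-0.51830044  0.45538121 -0.72387334]] [-390.95941424 -265.62562675 1671.81062513]
top [[455.23171274   0.         325.27308994]
 [  0.         455.23171274 238.02051093]
 [  0.           0.           1.        ]] [[ 0.01455838 -0.99940837  0.03116018]
 [-0.98338798 -0.01995014 -0.18041638]
 [ 0.18093129 -0.02801598 -0.98309662]] [-39.28251331 625.60100397 804.6922697 ]
```

View pics/scene0.png

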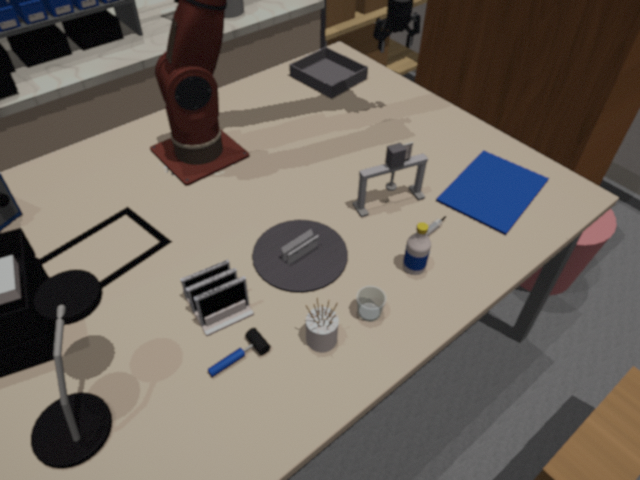

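View pics/top0.png

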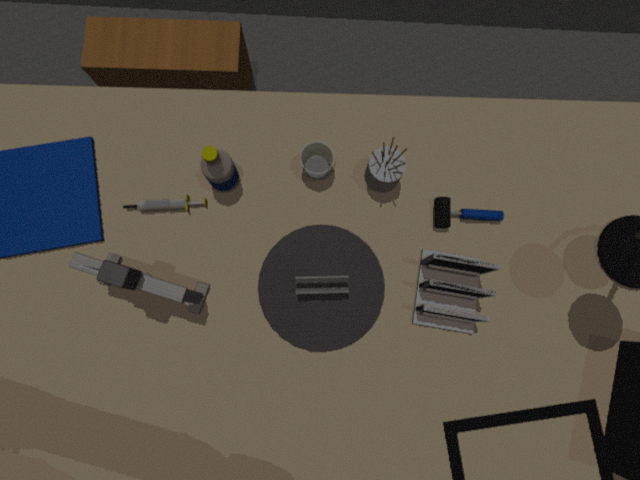

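```bash
cat > h.py <<'E'
import numpy as np,cv2
from scipy.optimize import least_squares
from scipy.spatial.transform import Rotation as Rn
def proj(c,X):
    p=(np.asarray(X,float)@np.array(c["R"]).T+c["t"])@np.array(c["intrinsics"]).T
    return p[:,:2]/p[:,2:]
def back(c,uv,z):
    R=np.array(c["R"]);o=-R.T@c["t"]
    d=R.T@np.linalg.solve(c["intrinsics"],[uv[0],uv[1],1]); return o+d*(z-o[2])/d[2]
def frame(x,y,a,P,z=0):
    ca,sa=np.cos(a),np.sin(a);P=np.asarray(P,float)
    return np.c_[x+ca*P[:,0]-sa*P[:,1],y+sa*P[:,0]+ca*P[:,1],z+P[:,2]]
def box(x0,x1,y0,y1,z0,z1):
    return [(x,y,z) for x in(x0,x1) for y in(y0,y1) for z in(z0,z1)]
def crop(img,u0,v0,u1,v1,s): return cv2.resize(img[v0:v1,u0:u1],None,fx=s,fy=s,interpolation=cv2.INTER_CUBIC)
E
python3 - <<'E'
from h import *
t=cv2.imread("pics/top0.png");s=cv2.imread("pics/scene0.png")
a=crop(t,405,240,505,340,4);b=crop(s,170,250,270,350,4)
cv2.imwrite("pics/rack.png",np.hstack([a,b]))
a=crop(t,60,240,220,320,5);cv2.imwrite("pics/g1.png",a)
b=crop(s,345,135,445,225,5);cv2.imwrite("pics/g2.png",b)
cv2.imwrite("pics/pl.png",np.hstack([crop(t,250,215,395,360,2.75),crop(s,240,200,360,300,3.325)[:0] if 0 else cv2.resize(s[200:320,240:360],(399,399),interpolation=cv2.INTER_CUBIC)]))
E
```

```text
(no output)
```

View pics/rack.png

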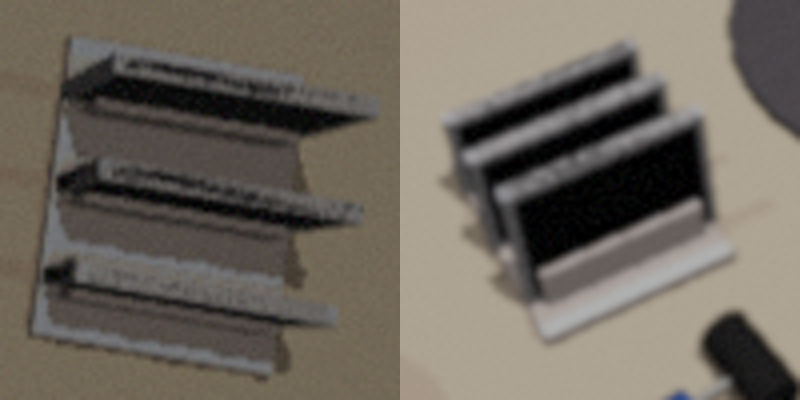

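View pics/g1.png

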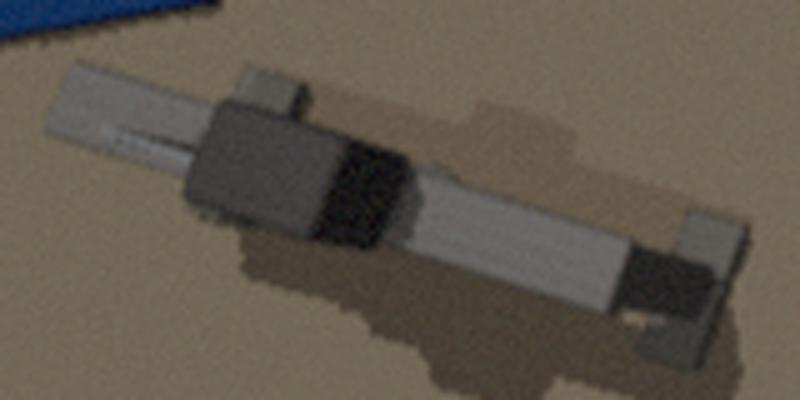

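View pics/g2.png

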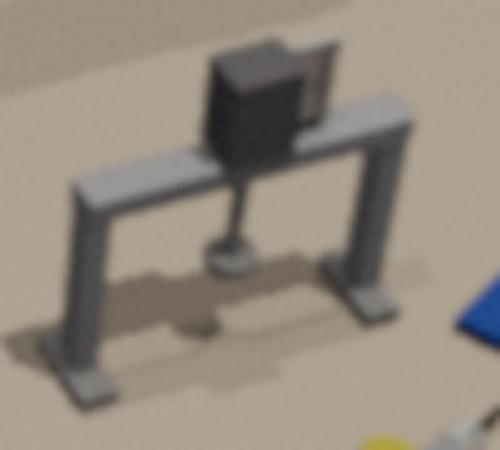

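View pics/pl.png

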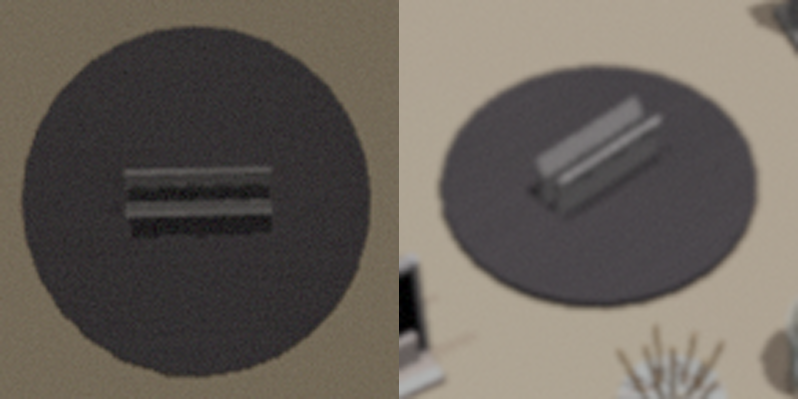

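```bash
cat > fit.py <<'E'
from h import *
from rig import r
import pickle
C={n:r.capture(n) for n in("scene","top")}
pickle.dump(C,open("cams.pkl","wb"))
T,S=C["top"],C["scene"]
def tp(u,v,f,o):return (u/f+o[0],v/f+o[1])
rk=lambda u,v:tp(u,v,4,(405,240)); rs=lambda u,v:tp(u-400,v,4,(170,250))
def fit(obs,p0):
    def f(p): return np.concatenate([ (proj(c,frame(p[0],p[1],p[2],[P]))[0]-uv) for c,P,uv in obs])
    s=least_squares(f,p0,x_scale=[100,100,1],loss="soft_l1");print(np.round(s.x,3),"res",np.round(s.fun.reshape(-1,2),1).tolist());return s.x
print("rack");
ra=fit([(T,(75,60,10),rk(70,38)),(T,(-75,60,10),rk(32,332)),(T,(-75,-60,10),rk(270,376)),(S,(75,60,10),rs(735,258)),(S,(75,-60,10),rs(545,337))],[*back(T,(445,290),10)[:2],0])
for h in(68,84,100):
  print("uppermost panel h",h)
  z=h+10
  fit([(T,(4,60,z),rk(115,55)),(T,(4,-60,z),rk(380,100)),(T,(-4,-60,z),rk(375,120)),(S,(4,-60,z),rs(502,192)),(S,(4,60,z),rs(698,118))],[*back(T,(460,265),z)[:2],ra[2]])
  print(" lowest h",h)
  fit([(T,(4,60,z),rk(80,260)),(T,(4,-60,z),rk(338,308)),(T,(-4,-60,z),rk(335,325)),(S,(-4,-60,z),rs(445,122)),(S,(4,60,z),rs(635,45))],[*back(T,(460,310),z)[:2],ra[2]])
print("plate")
pl=lambda u,v:tp(u,v,2.75,(250,215)); ps=lambda u,v:tp(u-399,v,3.325,(240,200))
g=pl(196,201); print(back(T,g,10))
# rib tops: outer ends z=52
for a,b in(((124,174),(272,170)),((126,212),(272,210))):
    for z in(42,52): print(z,back(T,pl(*a),z),back(T,pl(*b),z))
print("gauge")
gt=lambda u,v:tp(u,v,5,(60,240)); gs=lambda u,v:tp(u,v,5,(345,135))
# gauge x≈world x, y≈world y
fit([(T,(30,-104,0),gt(749,222)),(T,(-30,-104,0),gt(697,369)),(T,(17,22,195),gt(225,97)),(T,(17,-22,195),gt(352,138)),(T,(-17,22,195),gt(187,195)),(T,(-17,-22,195),gt(315,237)),
 (T,(13,104,138),gt(78,60)),(S,(17,-22,195),gs(222,90)),(S,(30,-104,0),gs(90,405)),(S,(30,104,0),gs(397,310)),(S,(13,-104,138),gs(90,215)),(S,(17,22,195),gs(305,75))],[*back(T,gt(260,165),195)[:2],-.3])
E
python3 fit.py
```

```text
rack
[ 5.34939e+02 -2.72176e+02 -1.54000e-01] res [[-0.4, -1.4], [-0.8, 0.2], [0.5, -0.3], [-0.5, -2.3], [-0.9, 0.1]]
uppermost panel h 68
[ 5.82772e+02 -2.87379e+02 -1.57000e-01] res [[-0.1, 0.4], [-2.5, 0.4], [-1.7, -0.3], [-1.7, 13.4], [-0.8, 10.0]]
 lowest h 68
[ 4.89477e+02 -2.67531e+02 -1.61000e-01] res [[-0.8, -0.2], [-0.1, -0.4], [0.2, -0.3], [-2.3, -1.8], [-0.3, 0.0]]
uppermost panel h 84
[ 5.80490e+02 -2.82725e+02 -1.53000e-01] res [[-0.3, 0.5], [-1.4, 0.4], [-0.6, -0.2], [-1.5, 7.4], [-0.3, 3.8]]
 lowest h 84
[ 4.89331e+02 -2.62723e+02 -1.63000e-01] res [[-1.2, -0.6], [0.7, -0.4], [1.0, -0.2], [-1.7, -7.3], [0.7, -5.4]]
uppermost panel h 100
[ 5.79072e+02 -2.78127e+02 -1.64000e-01] res [[-0.4, -0.4], [-0.3, 0.4], [0.5, -0.2], [-1.3, 1.2], [0.5, -1.8]]
 lowest h 100
[ 4.88775e+02 -2.57616e+02 -1.58000e-01] res [[-1.9, -0.4], [1.4, -0.4], [1.7, -0.1], [-1.0, -13.0], [1.6, -11.2]]
plate
[535.00563493 -23.35467102  10.        ]
42 [550.38464928  27.22090716  42.        ] [554.93847804 -74.89765251  42.        ]
52 [549.45555006  26.85649878  52.        ] [553.95662259 -74.07901439  52.        ]
42 [524.3737304   25.16276396  42.        ] [527.40000145 -75.04016042  42.        ]
52 [523.74596844  24.82219922  52.        ] [526.73718006 -74.21987134  52.        ]
gauge
[ 5.39047e+02  3.01396e+02 -2.76000e-01] res [[1.5, -0.1], [1.7, 0.1], [-0.9, -0.7], [0.7, -0.7], [-1.5, 0.7], [-0.0, 0.6], [-3.5, -0.6], [2.0, -0.2], [-2.7, 2.5], [-0.6, 1.8], [-2.0, -1.2], [0.1, -1.3]]
```

```bash
cat > ov.py <<'E'
from h import *
import pickle,sys
C=pickle.load(open("cams.pkl","rb"))
def edges(P):
    return [(i,j) for i in range(8) for j in range(i) if sum(abs(P[i][k]-P[j][k])>1e-6 for k in range(3))==1]
def draw(n,items,u0,v0,u1,v1,s,img=None):
    c=C[n];im=crop(cv2.cvtColor(c["img"],cv2.COLOR_RGB2BGR) if img is None else img,u0,v0,u1,v1,s)
    for (pose,B,col) in items:
        P=box(*B);uv=(proj(c,frame(*pose,P))-[u0,v0]+.5)*s-.5
        for i,j in edges(P): cv2.line(im,tuple(int(round(a)) for a in uv[i]),tuple(int(round(a)) for a in uv[j]),col,1,cv2.LINE_AA)
    return im
E
python3 - <<'E'
from ov import *
Gp=(539,301.4,-.276);pl=(535,-23.4,.037);rk=(535,-272.2,-.156);pt=(579.5,-278.5,-.158)
g=(0,255,0);y=(0,255,255);rr=(0,0,255)
gi=[(Gp,(-30,30,-104,-80,0,6),g),(Gp,(-30,30,80,104,0,6),g),(Gp,(-17,17,-22,22,138,195),y),(Gp,(-13,13,-104,104,122,138),rr)]
cv2.imwrite("pics/o1.png",draw("top",gi,60,240,220,320,5))
cv2.imwrite("pics/o2.png",draw("scene",gi,345,135,445,225,5))
pi=[(pl,(-5.5,5.5,-50,50,10,40),y)]
rk=[(rk,(-75,75,-60,60,0,10),g),(pt,(-4,4,-60,60,10,110),rr)]
cv2.imwrite("pics/o3.png",np.hstack([draw("top",rk,405,240,505,340,4),draw("scene",rk,170,250,270,350,4)]))
cv2.imwrite("pics/o4.png",np.hstack([draw("top",pi,285,250,365,330,5),draw("scene",pi,260,205,340,285,5)]))
E
```

```text
(no output)
```

View pics/o1.png

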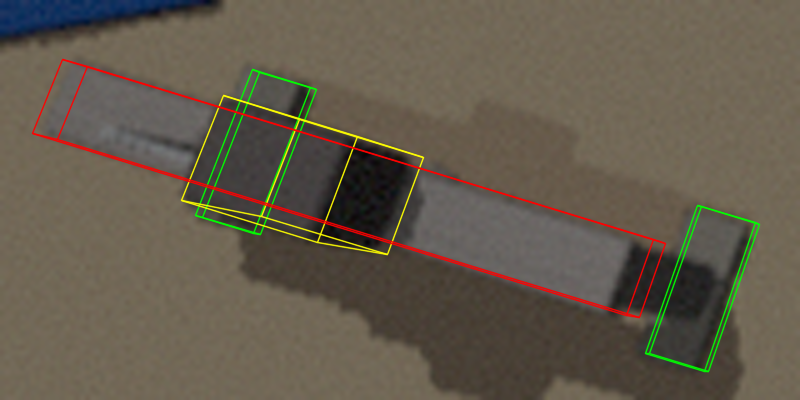

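View pics/o2.png

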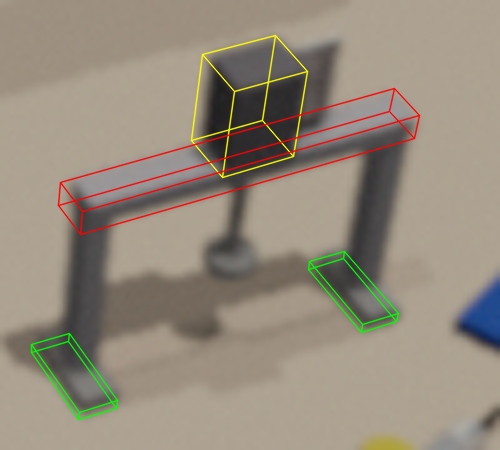

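View pics/o3.png

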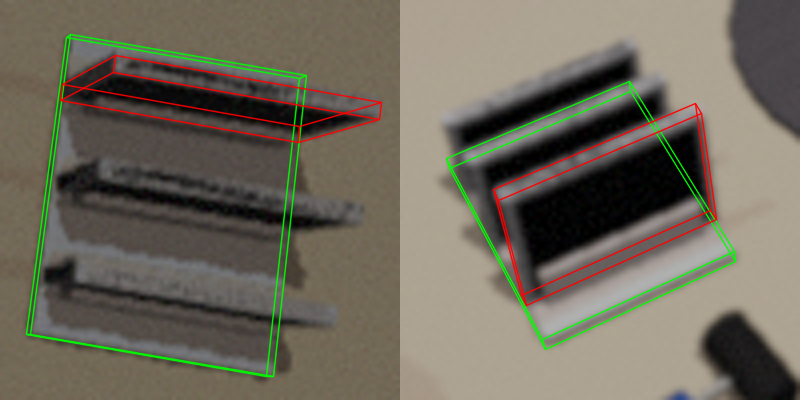

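View pics/o4.png

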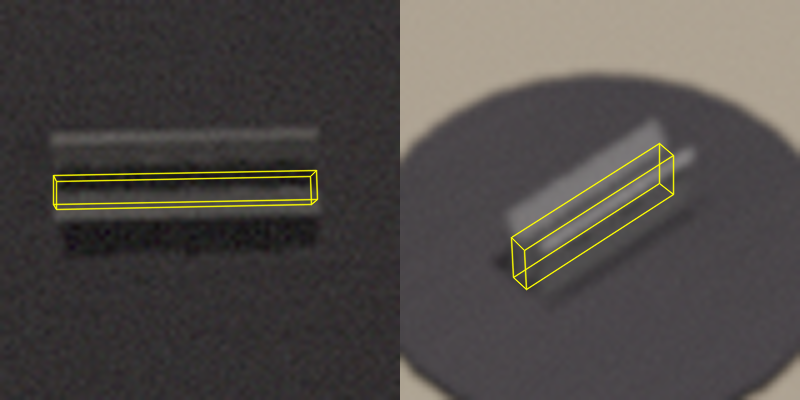

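Run:
```python
from ov import *
for n,(u,v),w in(("top",(322,288),75),("scene",(300,254),58)):
    im=cv2.GaussianBlur(C[n]["img"],(0,0),1).astype(int).sum(2)
    # radial edge
    pts=[]
    c0=back(C[n],(u,v),10)
    for a in np.arange(0,2*np.pi,.05):
        rs=np.arange(105,145,.5)
        P=np.c_[c0[0]+rs*np.cos(a),c0[1]+rs*np.sin(a),0*rs+10]
        uv=proj(C[n],P).astype(np.float32)
        val=cv2.remap(im.astype(np.float32),uv[:,0].copy(),uv[:,1].copy(),cv2.INTER_LINEAR).ravel()
        g=np.gradient(cv2.GaussianBlur(val.reshape(-1,1),(1,9),2).ravel());i=g[4:-4].argmax()+4
        pts.append(P[i,:2])
    pts=np.array(pts)
    s=least_squares(lambda p:np.hypot(*(pts-p[:2]).T)-p[2],[*c0[:2],125],loss="soft_l1",f_scale=1)
    print(n,s.x,np.abs(s.fun).mean())
    # lip profile along x at z=52 & 40
    for z in (52,):
        for a0 in(-35,0,35):
            xs=np.arange(505,575,1.);P=np.c_[xs-a0*.037,0*xs-24+a0,0*xs+z];uv=proj(C[n],P).astype(np.float32)
            val=cv2.remap(im.astype(np.float32),uv[:,0].copy(),uv[:,1].copy(),cv2.INTER_LINEAR).ravel()
            print(z,a0,dict(zip(xs[::3].astype(int).tolist(),val[::3].astype(int).tolist())))
```

```text
top [538.56732888 -23.14876199 124.40389159] 0.33532659917818153
52 -35 {505: 145, 508: 135, 511: 111, 514: 97, 517: 93, 520: 100, 523: 161, 526: 219, 529: 214, 532: 184, 535: 120, 538: 93, 541: 102, 544: 133, 547: 162, 550: 183, 553: 214, 556: 193, 559: 159, 562: 153, 565: 151, 568: 149, 571: 147, 574: 147}
52 0 {505: 147, 508: 128, 511: 102, 514: 91, 517: 91, 520: 107, 523: 170, 526: 218, 529: 211, 532: 176, 535: 121, 538: 91, 541: 104, 544: 140, 547: 167, 550: 190, 553: 217, 556: 186, 559: 155, 562: 150, 565: 147, 568: 146, 571: 150, 574: 151}
52 35 {505: 143, 508: 125, 511: 97, 514: 88, 517: 86, 520: 102, 523: 174, 526: 225, 529: 216, 532: 178, 535: 111, 538: 89, 541: 115, 544: 157, 547: 171, 550: 195, 553: 225, 556: 188, 559: 151, 562: 150, 565: 149, 568: 148, 571: 150, 574: 149}
scene [542.91103789 -25.20236295 125.1075924 ] 0.9362506612106309
52 -35 {505: 217, 508: 217, 511: 217, 514: 217, 517: 223, 520: 244, 523: 278, 526: 314, 529: 343, 532: 354, 535: 356, 538: 351, 541: 330, 544: 307, 547: 299, 550: 321, 553: 335, 556: 318, 559: 271, 562: 233, 565: 221, 568: 225, 571: 229, 574: 228}
52 0 {505: 214, 508: 214, 511: 214, 514: 214, 517: 222, 520: 243, 523: 279, 526: 315, 529: 342, 532: 355, 535: 357, 538: 349, 541: 327, 544: 305, 547: 301, 550: 322, 553: 337, 556: 320, 559: 273, 562: 234, 565: 221, 568: 225, 571: 230, 574: 227}
52 35 {505: 210, 508: 211, 511: 212, 514: 215, 517: 222, 520: 247, 523: 284, 526: 323, 529: 348, 532: 357, 535: 356, 538: 345, 541: 322, 544: 297, 547: 295, 550: 314, 553: 330, 556: 306, 559: 265, 562: 228, 565: 219, 568: 219, 571: 219, 574: 215}
```

```bash
cat > go.py <<'E'
import sys
from h import *
from rig import r
def st():
    s=r.state();return s,np.array(s["position"]),Rn.from_quat(s["tool_rot"])
if __name__=="__main__":
    x,y,z,psi=map(float,sys.argv[1:5])  # psi deg: angle of tool y in world
    s,p,q=st();a=np.radians(psi)
    Rt=np.array([[-np.sin(a),np.cos(a),0],[np.cos(a),np.sin(a),0],[0,0,-1]]).T
    d=q.inv().apply(np.array([x,y,z])-p)/25; w=np.degrees((q.inv()*Rn.from_matrix(Rt)).as_rotvec())/6
    print("t %.2f pos"%s["time_s"],np.round(p,1),"F",np.round(s["wrist_force"],1),"gap %.1f"%(85.4*s["finger_gap"]))
    print("shift",np.round(d,3),"turn",np.round(w,3))
E
python3 go.py 400 160 250 35; python3 go.py 579.5 -278.5 200 -9
```

```text
t 0.20 pos [221.5 610.8 244.7] F [ 0.5  0.1 -0.8] gap 85.6
shift [-12.86  -14.518  -0.194] turn [-1.000e-02  4.000e-03  5.845e+00]
t 0.20 pos [221.5 610.8 244.7] F [ 0.5  0.1 -0.8] gap 85.6
shift [-25.588 -28.558   1.822] turn [-8.0000e-03  8.0000e-03  1.3178e+01]
```

```bash
python3 -m creep '[[60,-1.6,-1.8,0,0,0,0.8],[36,-3.2,-3.6,0,0,0,1.6],[36,-4.8,-5.4,0,0,0,2.4],[36,-6.4,-7.2,0,0,0,3.2],[36,-8,-9,0,0,0,4]]' 40; python3 go.py 579.5 -278.5 200 -9
```

```text
time_s: 0.82
position: [333.4, 329.4, 245.3]
tool_rot: [0.375, 0.927, 0.0, -0.0]
wrist_force: [1.5, -0.1, 0.1]
finger_gap: 0.422
t 0.82 pos [333.4 329.4 245.3] F [ 1.5 -0.1  0.1] gap 36.0
shift [-23.99  -10.615   1.804] turn [ 2.000e-03 -3.000e-03  9.152e+00]
```

```bash
python3 -m creep '[[36,-2.2,-0.98,0,0,0,1],[36,-4.4,-1.96,0,0,0,2],[36,-6.6,-2.94,0,0,0,3],[36,-8.8,-3.92,0,0,0,4],[36,-11,-4.9,0,0,0,5]]'; python3 go.py 579.5 -278.5 200 -9
```

```text
time_s: 1.45
position: [446.3, 50.4, 245.5]
tool_rot: [0.603, 0.798, 0.0, 0.0]
wrist_force: [0.8, 0.7, 0.9]
finger_gap: 0.421
t 1.45 pos [446.3  50.4 245.5] F [0.8 0.7 0.9] gap 36.0
shift [-14.115   1.521   1.816] turn [ 0.007 -0.006  4.148]
```

```bash
python3 -m creep '[[36,-2.3,0.25,0,0,0,0.8],[36,-4.6,0.5,0,0,0,1.7],[36,-6.9,0.75,0,0,0,2.5],[36,-9.2,1,0,0,0,3.3],[36,-11.5,1.2,0,0,0,4.1]]'; python3 go.py 579.5 -278.5 200 -9
```

```text
time_s: 2.08
position: [555.2, -216.9, 245.5]
tool_rot: [0.758, 0.652, 0.0, 0.0]
wrist_force: [0.5, 0.2, 1.1]
finger_gap: 0.422
t 2.08 pos [ 555.2 -216.9  245.5] F [0.5 0.2 1.1] gap 36.0
shift [-2.289  1.329  1.82 ] turn [ 0.007 -0.001  0.065]
```

```bash
python3 -m creep '[[36,-2.29,1.33,0,0,0,0.06],[36,-2.29,1.33,1.8,0,0,0.06],[36,-2.29,1.33,2.6,0,0,0.06],[36,-2.29,1.33,2.6,0,0,0.06]]'
cat > look.py <<'E'
import sys,pickle
from h import *
from rig import r
tag=sys.argv[1];a=list(map(int,sys.argv[2:6]));b=list(map(int,sys.argv[6:10]))
C={n:r.capture(n) for n in("top","scene")};pickle.dump(C,open("cur.pkl","wb"))
f=lambda n,q:cv2.resize(cv2.cvtColor(C[n]["img"],cv2.COLOR_RGB2BGR)[q[1]:q[3],q[0]:q[2]],(400,int(400*(q[3]-q[1])/(q[2]-q[0]))),interpolation=cv2.INTER_CUBIC)
cv2.imwrite(f"pics/{tag}.png",np.hstack([f("top",a),f("scene",b)]))
E
python3 look.py d1 380 200 520 340 150 230 290 370;python3 go.py 579.5 -278.5 93 -9
```

```text
time_s: 2.58
position: [578.2, -275.5, 179.1]
tool_rot: [0.759, 0.651, -0.001, -0.001]
wrist_force: [0.6, -0.9, 0.3]
finger_gap: 0.424
t 2.67 pos [ 579.4 -276.2  181.6] F [0.5 0.9 0.4] gap 36.0
shift [-0.09   0.014  3.545] turn [ 0.012 -0.004  0.034]
```

View pics/d1.png

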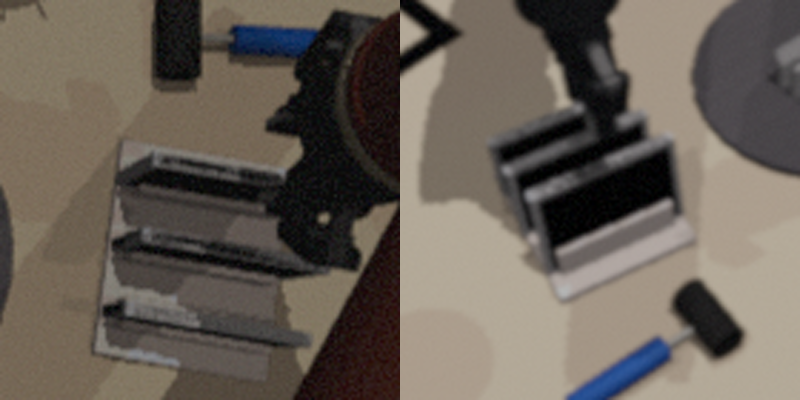

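Run:
```python
from h import *;import pickle
from go import st
C=pickle.load(open("cur.pkl","rb"));s,p,q=st()
for nm,L in(("tip+",(0,18,14)),("tip-",(0,-18,14)),("tcp",(0,0,0))):
    X=p+q.apply(L);print(nm,X,[((proj(C[n],[X])[0]-o)*400/140+[k,0]).round() for n,o,k in(("top",(380,200),0),("scene",(150,230),400))])
X=np.array([579.5,-278.5,110]);print([((proj(C[n],[X])[0]-o)*400/140+[k,0]).round() for n,o,k in(("top",(380,200),0),("scene",(150,230),400))])
```

```text
tip+ [ 597.1886145  -278.98218914  167.64854628] [array([280., 132.]), array([601., 130.])]
tip- [ 561.61222362 -273.47598371  167.60257209] [array([273., 193.]), array([581.,  98.])]
tcp [ 579.38186381 -276.23208133  181.62554657] [array([285., 159.]), array([589., 102.])]
[array([247., 175.]), array([598., 163.])]
```

```bash
python3 -m creep '[[36,-0.09,0,1.2,0,0,0.03],[36,-0.09,0,2,0,0,0.03],[36,-0.09,0,2.4,0,0,0.03],[36,-0.09,0,2.4,0,0,0.03]]'; python3 look.py d2 380 200 520 340 150 230 290 370;python3 go.py 579.5 -278.5 93 -9
```

```text
time_s: 3.18
position: [578.4, -279.1, 120.3]
tool_rot: [0.761, 0.649, -0.0, -0.0]
wrist_force: [-0.5, -0.4, -0.0]
finger_gap: 0.423
t 3.27 pos [ 578.8 -279.6  121.2] F [-0.   0.2  0.3] gap 36.0
shift [0.047 0.02  1.127] turn [ 0.009  0.003 -0.011]
```

View pics/d2.png

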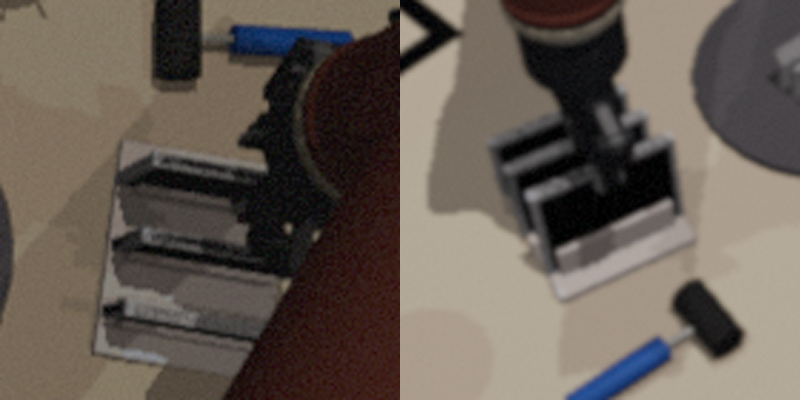

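```bash
python3 -m creep '[[36,0,0,0.5,0,0,0],[36,0,0,0.9,0,0,0],[36,0,0,1.1,0,0,0],[36,0,0,1.1,0,0,0]]'; python3 -m creep '[[14,0,0,0,0,0,0],[10,0,0,0,0,0,0],[4,0,0,0,0,0,0],[0,0,0,0,0,0,0],[0,0,0,0,0,0,0]]' 40;  python3 go.py 579.5 -278.5 210 -9
```

```text
time_s: 3.78
position: [578.1, -279.3, 92.3]
tool_rot: [0.761, 0.649, -0.0, -0.0]
wrist_force: [0.1, -0.4, -0.2]
finger_gap: 0.426
time_s: 4.4
position: [578.7, -279.5, 93.2]
tool_rot: [0.761, 0.649, 0.0, 0.0]
wrist_force: [0.3, -0.4, 2.9]
finger_gap: 0.087
t 4.40 pos [ 578.7 -279.5   93.2] F [ 0.3 -0.4  2.9] gap 7.4
shift [ 0.045  0.029 -4.671] turn [ 0.007  0.001 -0.011]
```

```bash
python3 -m creep '[[0,0,0,-0.4,0,0,0],[0,0,0,-1,0,0,0],[0,0,0,-1.8,0,0,0],[0,0,0,-2.6,0,0,0],[0,0,0,-3.2,0,0,0]]' 60;python3 -m creep '[[0,0,0,0,0,0,0]]';  python3 look.py d3 380 200 520 340 150 230 290 370;python3 go.py 540 -24 180 2.1
```

```text
time_s: 5.03
position: [578.5, -279.7, 174.7]
tool_rot: [0.761, 0.649, 0.0, 0.0]
wrist_force: [1.0, 0.5, -1.5]
finger_gap: 0.081
time_s: 5.15
position: [579.0, -279.8, 174.4]
tool_rot: [0.761, 0.649, 0.001, 0.001]
wrist_force: [-0.6, 0.3, -1.4]
finger_gap: 0.083
t 5.25 pos [ 578.2 -279.1  172.5] F [ 0.2  0.6 -2. ] gap 7.0
shift [ 9.837 -3.118 -0.295] turn [-0.003 -0.003 -1.86 ]
```

View pics/d3.png

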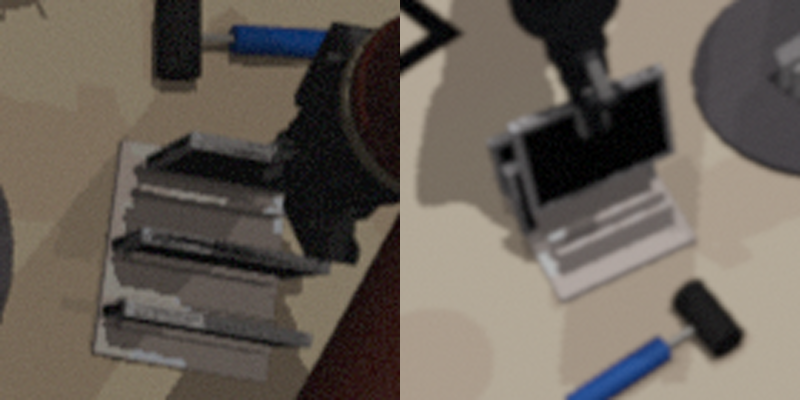

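```bash
python3 -m creep '[[0,1.5,-0.5,0,0,0,-0.3],[0,3.4,-1.1,0,0,0,-0.7],[0,5.4,-1.7,0,0,0,-1.1],[0,7.4,-2.4,0,0,0,-1.5],[0,9,-2.9,0,0,0,-1.86]]'; python3 -m creep '[[0,0.4,-0.1,0,0,0,0],[0,0.8,-0.2,0,0,0,0],[0,0.8,-0.2,0,0,0,0],[0,0.8,-0.2,0,0,0,0]]'; python3 look.py d4 250 210 390 350 240 180 360 300;python3 go.py 540 -24 140 2.1
```

```text
time_s: 5.88
position: [541.2, -43.3, 172.0]
tool_rot: [0.693, 0.721, -0.0, -0.001]
wrist_force: [0.2, 0.4, -2.6]
finger_gap: 0.081
time_s: 6.38
position: [536.6, -27.3, 172.8]
tool_rot: [0.695, 0.719, -0.0, 0.0]
wrist_force: [0.3, 0.8, -2.9]
finger_gap: 0.087
t 6.47 pos [536.6 -27.1 172.8] F [-0.2 -0.5 -2.4] gap 7.4
shift [0.12  0.138 1.313] turn [ 0.001  0.005 -0.018]
```

View pics/d4.png

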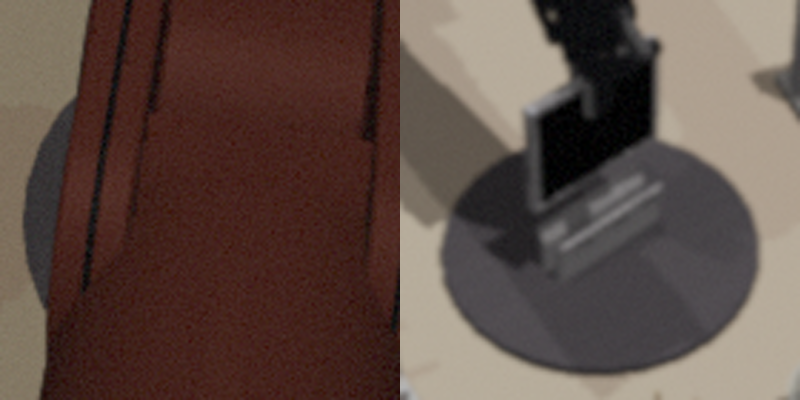

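```bash
python3 -m creep '[[0,0.12,0.14,0,0,0,-0.02],[0,0.12,0.14,0.8,0,0,-0.02],[0,0.12,0.14,0.8,0,0,-0.02],[0,0.12,0.14,0.8,0,0,-0.02]]'
cat > ov2.py <<'E'
import ov,pickle,sys
from ov import *
from rig import r
from go import st
from h import *
ov.C={"scene":r.capture("scene")}
s,p,q=st(); print(p)
pz=float(sys.argv[2])
it=[((p[0],p[1]+float(sys.argv[3]),.037),(-4,4,-60,60,p[2]-pz,p[2]-pz+100),(0,0,255)),((543,-25,.037),(-11.5,11.5,-50,50,10,52),(0,255,255))]
a=ov.draw("scene",[],240,170,340,290,4);b=ov.draw("scene",it,240,170,340,290,4)
cv2.imwrite(f"pics/{sys.argv[1]}.png",np.hstack([a,b]))
E
python3 ov2.py e1 83.2 1;python3 go.py 540 -24 140 2.1
```

```text
time_s: 6.98
position: [540.2, -23.0, 153.3]
tool_rot: [0.693, 0.721, -0.0, 0.0]
wrist_force: [-0.2, -0.7, -1.6]
finger_gap: 0.084
[540.33162873 -22.98687902 153.46183219]
t 7.03 pos [540.3 -23.  153.5] F [ 0.6  0.3 -3. ] gap 7.0
shift [-0.04  -0.015  0.538] turn [0.006 0.001 0.017]
```

View pics/e1.png

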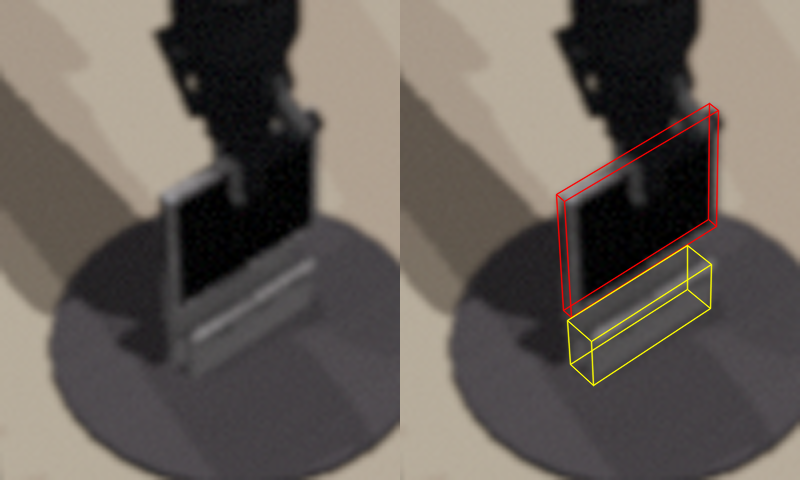

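```bash
python3 -m creep '[[0,-0.04,0,0.5,0,0,0],[0,-0.04,0,0.9,0,0,0],[0,-0.04,0,0.9,0,0,0]]';python3 -m creep '[[0,0,0,0.15,0,0,0],[0,0,0,0.3,0,0,0],[0,0,0,0.3,0,0,0]]'; python3 ov2.py e2 83.2 1;python3 go.py 540 -24 93 2.1
```

```text
time_s: 7.4
position: [539.2, -23.9, 129.2]
tool_rot: [0.693, 0.721, -0.001, -0.0]
wrist_force: [0.0, 0.1, -1.8]
finger_gap: 0.083
time_s: 7.78
position: [539.9, -23.9, 122.6]
tool_rot: [0.693, 0.721, -0.0, -0.0]
wrist_force: [-0.1, 0.2, -1.3]
finger_gap: 0.083
[539.86732379 -23.86234157 122.73505087]
t 7.83 pos [539.9 -23.9 122.7] F [-0.8  0.3 -2.2] gap 7.1
shift [-0.006  0.005  1.189] turn [-0.002  0.001  0.018]
```

View pics/e2.png

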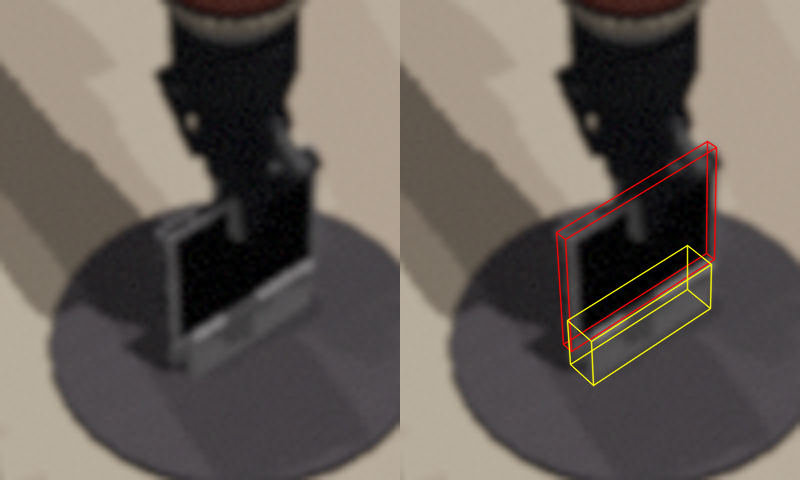

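```bash
python3 -m creep '[[0,0,0,0.15,0,0,0],[0,0,0,0.3,0,0,0],[0,0,0,0.3,0,0,0]]'; python3 -m creep '[[0,0,0,0.15,0,0,0],[0,0,0,0.3,0,0,0],[0,0,0,0.3,0,0,0]]'
```

```text
time_s: 8.2
position: [539.8, -23.8, 115.0]
tool_rot: [0.693, 0.721, -0.0, -0.0]
wrist_force: [-0.4, 0.5, -2.9]
finger_gap: 0.08
time_s: 8.57
position: [539.9, -23.8, 107.5]
tool_rot: [0.693, 0.721, -0.0, -0.0]
wrist_force: [-1.5, 0.3, -1.9]
finger_gap: 0.088
```

Entering freely. Continue down to the floor (TCP ≈93).

```bash
python3 -m creep '[[0,0,0,0.15,0,0,0],[0,0,0,0.3,0,0,0],[0,0,0,0.4,0,0,0],[0,0,0,0.4,0,0,0]]'; python3 -m creep '[[0,0,0,0.08,0,0,0],[0,0,0,0.16,0,0,0],[0,0,0,0.2,0,0,0],[0,0,0,0.2,0,0,0]]'; python3 ov2.py e3 83.2 1
```

```text
time_s: 9.07
position: [539.9, -23.9, 97.6]
tool_rot: [0.693, 0.721, -0.0, -0.0]
wrist_force: [-1.7, 0.1, -3.3]
finger_gap: 0.084
time_s: 9.57
position: [540.1, -23.8, 93.2]
tool_rot: [0.693, 0.721, 0.0, -0.0]
wrist_force: [-2.9, 0.5, 4.1]
finger_gap: 0.083
[540.15926499 -23.78472202  93.2004351 ]
```

View pics/e3.png

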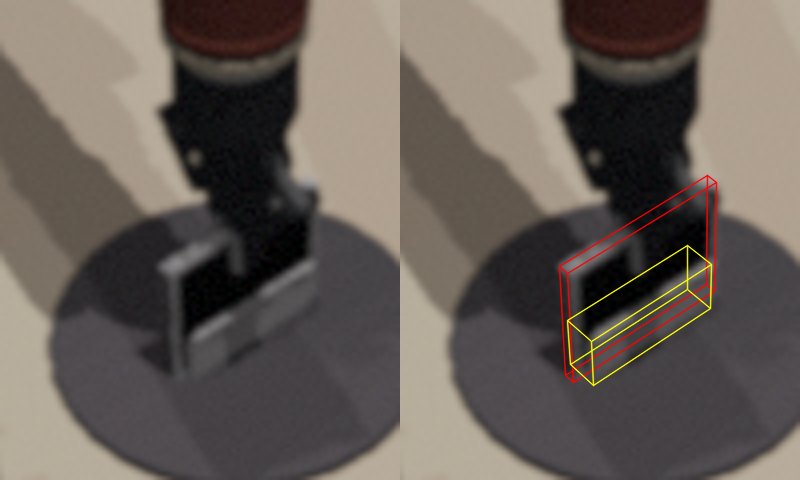

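```bash
python3 -m creep '[[14,0,0,0,0,0,0],[24,0,0,0,0,0,0],[36,0,0,0,0,0,0],[36,0,0,0,0,0,0]]'; python3 -m creep '[[36,0,0,-0.5,0,0,0],[36,0,0,-1.5,0,0,0],[36,0,0,-3,0,0,0],[36,0,0,-4.5,0,0,0],[36,0,0,-6,0,0,0]]'; python3 go.py 539 301.4 250 -15.8
```

```text
time_s: 10.12
position: [540.0, -23.8, 92.8]
tool_rot: [0.693, 0.721, -0.0, 0.0]
wrist_force: [0.1, -0.3, -0.0]
finger_gap: 0.422
time_s: 10.75
position: [539.9, -24.2, 245.0]
tool_rot: [0.694, 0.72, 0.0, 0.0]
wrist_force: [1.1, 0.2, -0.2]
finger_gap: 0.422
t 10.75 pos [539.9 -24.2 245. ] F [ 1.1  0.2 -0.2] gap 36.0
shift [13.015  0.458 -0.198] turn [ 0.008 -0.003  2.997]
```

```bash
python3 -m creep '[[60,2,0.05,0,0,0,0.5],[70,4.4,0.1,0,0,0,1],[70,6.8,0.2,0,0,0,1.6],[70,9.2,0.3,0,0,0,2.2],[70,11.6,0.4,0,0,0,3]]'; python3 -m creep '[[70,0,0,0,0,0,0],[70,0,0,0,0,0,0]]';python3 look.py f1 280 240 370 330 250 190 340 280;python3 go.py 539 301.4 250 -15.8
```

```text
time_s: 11.38
position: [538.7, 268.1, 244.0]
tool_rot: [0.798, 0.602, 0.001, -0.0]
wrist_force: [2.1, 0.1, -0.0]
finger_gap: 0.818
time_s: 11.62
position: [539.0, 265.7, 243.3]
tool_rot: [0.797, 0.603, -0.0, 0.0]
wrist_force: [0.3, -0.1, 0.5]
finger_gap: 0.819
t 11.72 pos [539.3 264.6 243.4] F [-0.7 -0.2 -0.3] gap 69.9
shift [ 1.414 -0.416 -0.263] turn [ 0.006 -0.001 -0.017]
```

View pics/f1.png

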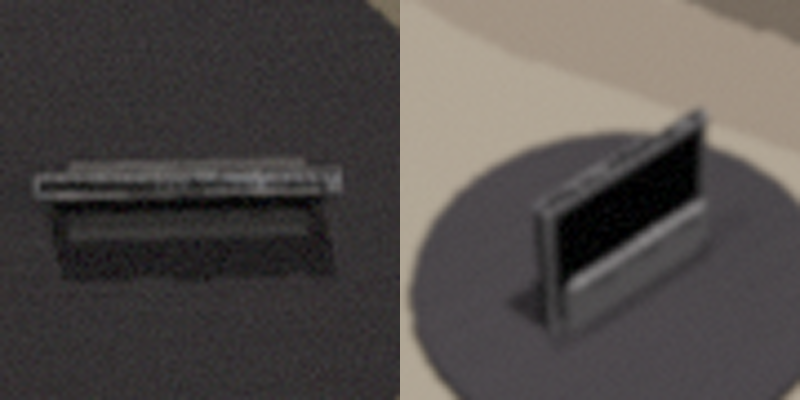

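```bash
python3 -m creep '[[70,1.4,-0.4,0,0,0,0],[70,1.4,-0.4,0,0,0,0],[70,1.4,-0.4,0,0,0,0]]';python3 - <<'E'
from h import *;import pickle
C=pickle.load(open("cur.pkl","rb"))
for u in(40,188,335): print(back(C["top"],(u/4.444+280,(183-(u-188)*.02)/4.444+240),110))
E
python3 look.py f2 60 230 220 330 340 120 450 230;python3 go.py 539 301.4 175 -15.8
```

```text
time_s: 12.1
position: [539.1, 301.2, 243.1]
tool_rot: [0.798, 0.603, 0.0, 0.0]
wrist_force: [-0.1, -0.3, -0.7]
finger_gap: 0.819
[537.65881465  35.16612674 110.        ]
[539.8206009  -22.82568158 110.        ]
[541.97868967 -80.71830188 110.        ]
t 12.20 pos [539.2 301.  243.1] F [-0.6  0.7 -0.1] gap 69.9
shift [ 0.013 -0.011  2.725] turn [ 0.002  0.    -0.019]Traceback (most recent call last):
  File "look.py", line 7, in <module>
    cv2.imwrite(f"pics/{tag}.png",np.hstack([f("top",a),f("scene",b)]))
                                  ~~~~~~~~~^^^^^^^^^^^^^^^^^^^^^^^^^^^
    return _nx.concatenate(arrs, 1, dtype=dtype, casting=casting)
           ~~~~~~~~~~~~~~~^^^^^^^^^^^^^^^^^^^^^^^^^^^^^^^^^^^^^^^
ValueError: all the input array dimensions except for the concatenation axis must match exactly, but along dimension 0, the array at index 0 has size 250 and the array at index 1 has size 400
```

```bash
python3 -c "
from ov import *
print(back(C['top'],(113.95,273.35),195))
for p in((225,97),(352,138),(187,195),(315,237)): print(back(C['top'],(p[0]/5+60,p[1]/5+240),195))"
python3 look.py f2 60 180 220 340 340 120 450 230
```

```text
[538.88670677 300.72244619 195.        ]
[560.28009967 316.50503757 195.        ]
[548.23918314 276.48982962 195.        ]
[529.74781516 324.95979482 195.        ]
[517.5500248  284.92674035 195.        ]
```

View pics/f2.png

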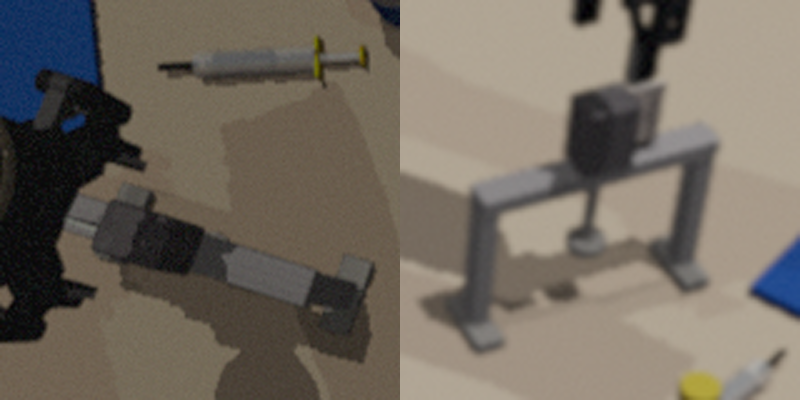

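```bash
python3 -m creep '[[70,0,0,1,0,0,0],[70,0,0,1.9,0,0,0],[70,0,0,2.5,0,0,0],[70,0,0,2.8,0,0,0],[70,0,0,2.8,0,0,0]]'; python3 look.py f3 60 180 220 340 340 120 450 230; python3 go.py 539 301 172 -15.8
```

```text
time_s: 12.92
position: [538.7, 302.6, 172.8]
tool_rot: [0.798, 0.603, -0.0, 0.0]
wrist_force: [-0.2, -0.3, 0.9]
finger_gap: 0.814
t 13.03 pos [539.1 302.9 173.5] F [ 0.1  0.4 -0.9] gap 70.2
shift [-0.073  0.017  0.062] turn [ 0.006 -0.007  0.001]
```

View pics/f3.png

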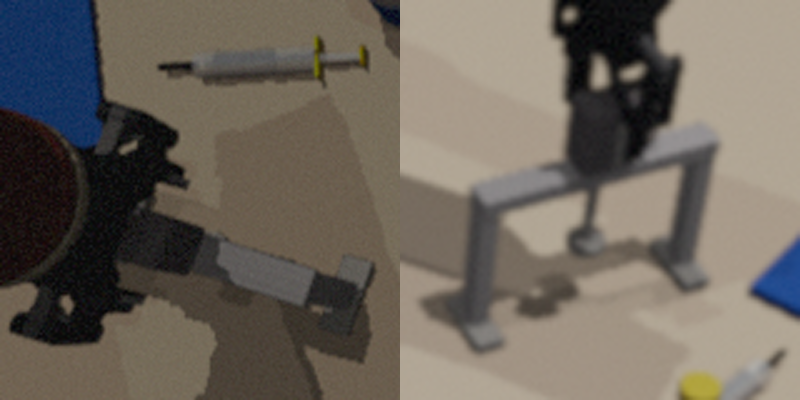

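```bash
python3 -m creep '[[56,-0.07,0,0,0,0,0],[44,-0.07,0,0,0,0,0],[38,-0.07,0,0,0,0,0],[34,-0.07,0,0,0,0,0],[28,-0.07,0,0,0,0,0]]' 50; python3 -m creep '[[20,0,0,0,0,0,0],[20,0,0,0,0,0,0],[20,0,0,0,0,0,0]]' 80; python3 go.py 539 301 172 -15.8
```

```text
time_s: 13.65
position: [538.2, 301.2, 173.1]
tool_rot: [0.797, 0.603, 0.0, -0.0]
wrist_force: [-2.0, -1.4, 3.2]
finger_gap: 0.395
time_s: 14.02
position: [538.2, 301.1, 173.2]
tool_rot: [0.797, 0.603, 0.0, -0.0]
wrist_force: [-2.3, -0.8, 5.3]
finger_gap: 0.387
t 14.03 pos [538.2 301.1 173.2] F [-2.3 -0.8  5.3] gap 33.1
shift [0.003 0.03  0.047] turn [ 0.    -0.002  0.004]
```

```bash
python3 -m creep '[[20,0,0,-0.2,0,0,0],[20,0,0,-0.5,0,0,0],[20,0,0,-0.8,0,0,0],[20,0,0,-1.2,0,0,0],[20,0,0,-1.2,0,0,0]]' 100; python3 look.py f4 60 180 220 340 340 120 450 230; python3 go.py 540 -24 303 2.1
```

```text
time_s: 14.65
position: [538.8, 301.2, 204.0]
tool_rot: [0.798, 0.603, 0.001, 0.0]
wrist_force: [-0.1, 0.2, -6.6]
finger_gap: 0.386
t 14.75 pos [538.2 301.  202.8] F [-0.4 -1.  -7.4] gap 33.2
shift [-12.491   3.608  -4.007] turn [ 0.000e+00 -1.000e-03 -2.981e+00]
```

View pics/f4.png

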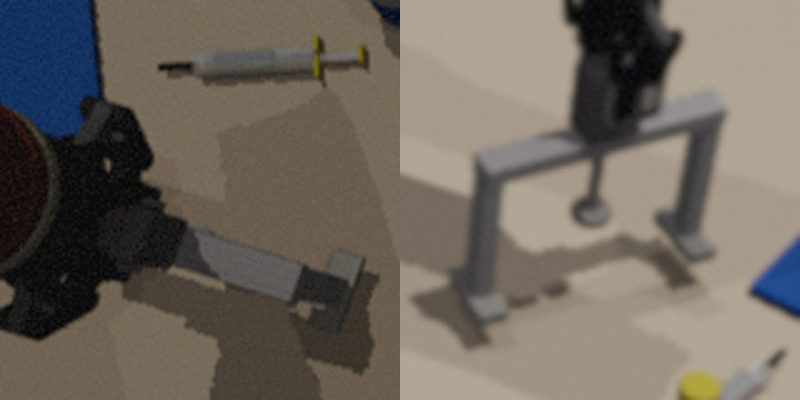

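Gauge lifted level, weight ~7 N. Up, then across.

```bash
python3 -m creep '[[20,0,0,-0.8,0,0,0],[20,0,0,-1.8,0,0,0],[20,0,0,-2.8,0,0,0],[20,0,0,-3.7,0,0,0],[20,0,0,-4.1,0,0,0]]'; python3 -m creep '[[20,-0.5,0.15,0,0,0,-0.2],[20,-1.6,0.5,0,0,0,-0.6],[20,-3.2,0.9,0,0,0,-1.2],[20,-4.8,1.4,0,0,0,-1.8],[20,-6.4,1.8,0,0,0,-2.4]]'; python3 go.py 540 -24 303 2.1
```

```text
time_s: 15.38
position: [538.8, 301.1, 307.7]
tool_rot: [0.798, 0.603, 0.001, 0.0]
wrist_force: [0.6, 0.0, -5.6]
finger_gap: 0.387
time_s: 16.0
position: [537.4, 132.0, 304.3]
tool_rot: [0.715, 0.699, -0.001, -0.0]
wrist_force: [1.5, 0.0, -7.0]
finger_gap: 0.382
t 16.00 pos [537.4 132.  304.3] F [ 1.5  0.  -7. ] gap 32.6
shift [-6.237  0.245  0.059] turn [-0.012  0.009 -0.564]
```

```bash
python3 -m creep '[[20,-1.6,0.05,0,0,0,-0.3],[20,-3.2,0.1,0,0,0,-0.5],[20,-4.6,0.2,0,0,0,-0.5],[20,-5.5,0.2,0,0,0,-0.5],[20,-6,0.2,0,0,0,-0.5]]'; python3 -m creep '[[20,0,0,0,0,0,0],[20,0,0,0,0,0,0],[20,0,0,0,0,0,0]]'; python3 look.py f5 220 180 420 380 230 100 390 260;python3 go.py 540 -24 260 2.1
```

```text
time_s: 16.62
position: [538.4, -17.6, 304.6]
tool_rot: [0.698, 0.716, -0.0, -0.0]
wrist_force: [-0.6, 0.1, -7.4]
finger_gap: 0.385
time_s: 17.0
position: [539.4, -14.0, 305.1]
tool_rot: [0.696, 0.718, -0.0, -0.0]
wrist_force: [0.3, -0.2, -7.3]
finger_gap: 0.383
t 17.10 pos [539.4 -14.4 305.2] F [-0.7 -0.7 -6.8] gap 33.2
shift [-0.383  0.014  1.809] turn [-0.002  0.002 -0.069]
```

View pics/f5.png

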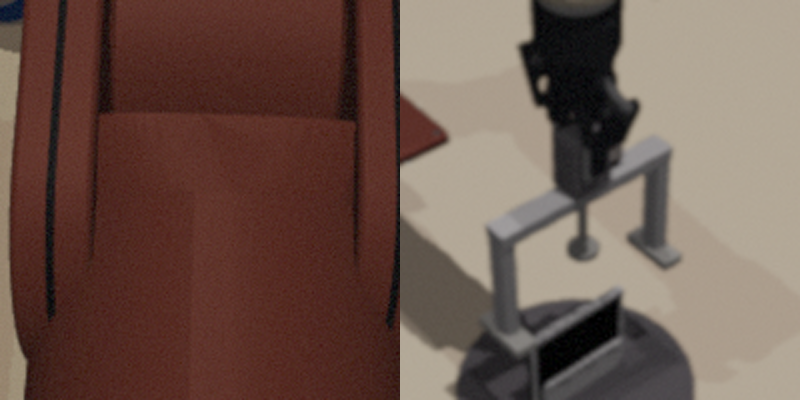

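```bash
python3 -m creep '[[20,-0.38,0,0,0,0,-0.07],[20,-0.38,0,0,0,0,-0.07],[20,-0.38,0,0.3,0,0,-0.07],[20,-0.38,0,0.3,0,0,-0.07]]'
cat > ov3.py <<'E'
import ov,sys
from ov import *
from rig import r
from go import st
ov.C={"scene":r.capture("scene")}
s,p,q=st();print(p)
y=q.as_matrix()[:,1];a=np.arctan2(y[1],y[0]);print("psi",np.degrees(a))
P=(p[0],p[1],a);z=p[2]-173.2
B=[((-30,30,-104,-80,0,6)),(-30,30,80,104,0,6),(-13,13,-104,104,122,138)]
it=[(P,(b[0],b[1],b[2],b[3],b[4]+z,b[5]+z),(0,0,255)) for b in B]+[((540,-23,.037),(-4,4,-60,60,10,110),(0,255,255))]
a=ov.draw("scene",[],240,130,360,290,3.3);b=ov.draw("scene",it,240,130,360,290,3.3)
cv2.imwrite(f"pics/{sys.argv[1]}.png",np.hstack([a,b]))
E
python3 ov3.py g1; python3 go.py 540 -24 235 2.1
```

```text
time_s: 17.6
position: [539.2, -24.5, 297.0]
tool_rot: [0.694, 0.72, -0.001, -0.0]
wrist_force: [-0.3, -0.6, -7.5]
finger_gap: 0.387
[539.3316237  -24.48597576 297.34447207]
psi 2.0460481669651736
t 17.65 pos [539.3 -24.5 297.3] F [-0.2 -0.4 -6. ] gap 32.7
shift [0.019 0.03  2.494] turn [-0.009  0.    -0.009]
```

View pics/g1.png

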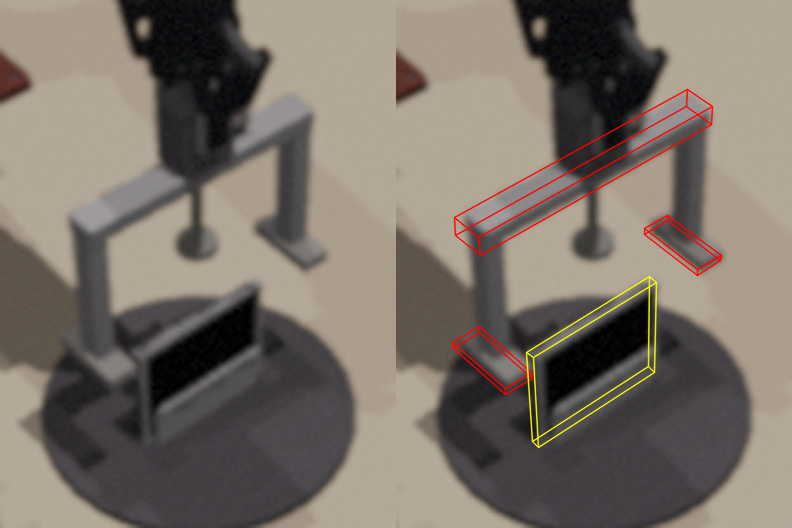

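```bash
python3 -m creep '[[20,0.06,0.03,0.4,0,0,0],[20,0.06,0.03,0.9,0,0,0],[20,0.06,0.03,1.4,0,0,0],[20,0.06,0.03,1.8,0,0,0],[20,0.06,0.03,1.8,0,0,0]]'; python3 -m creep '[[20,0,0,0.2,0,0,0],[20,0,0,0.4,0,0,0],[20,0,0,0.6,0,0,0],[20,0,0,0.6,0,0,0]]'; python3 ov3.py g2; python3 go.py 540 -24 235 2.1
```

```text
time_s: 18.27
position: [539.8, -23.3, 251.9]
tool_rot: [0.695, 0.719, -0.001, -0.0]
wrist_force: [-0.7, 0.1, -7.2]
finger_gap: 0.385
time_s: 18.77
position: [540.1, -23.2, 237.4]
tool_rot: [0.694, 0.72, -0.0, -0.0]
wrist_force: [0.1, -0.7, -6.2]
finger_gap: 0.39
[540.22507185 -23.21520211 237.71459325]
psi 2.027734436964056
t 18.82 pos [540.2 -23.2 237.7] F [-0.2 -0.3 -7.2] gap 33.0
shift [-0.031 -0.01   0.109] turn [-0.003  0.001 -0.012]
```

View pics/g2.png

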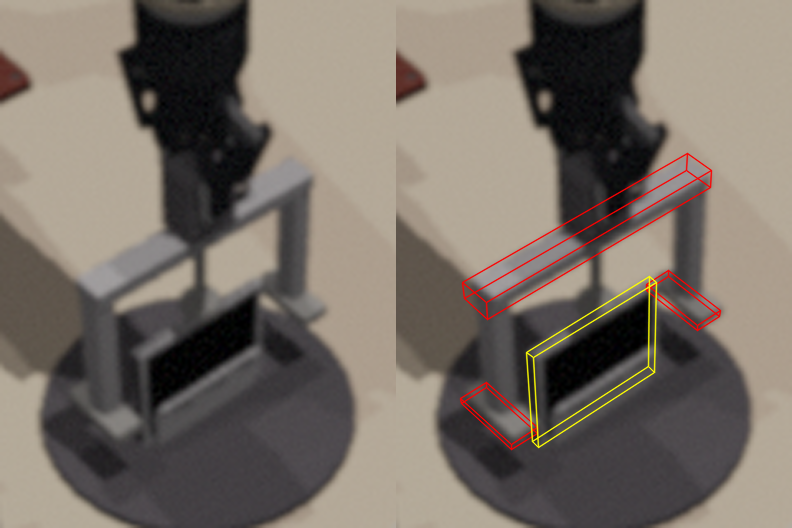

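```bash
python3 -m creep '[[20,0,0,0.08,0,0,0],[20,0,0,0.16,0,0,0],[20,0,0,0.24,0,0,0],[20,0,0,0.32,0,0,0],[20,0,0,0.4,0,0,0]]'; python3 -m creep '[[20,0,0,0.08,0,0,0],[20,0,0,0.16,0,0,0],[20,0,0,0.24,0,0,0],[20,0,0,0.32,0,0,0],[20,0,0,0.4,0,0,0]]'; python3 -m creep '[[20,0,0,0.1,0,0,0],[20,0,0,0.2,0,0,0],[20,0,0,0.3,0,0,0],[20,0,0,0.4,0,0,0],[20,0,0,0.4,0,0,0]]'; python3 ov3.py g3
```

```text
time_s: 19.45
position: [540.3, -23.2, 227.7]
tool_rot: [0.694, 0.72, -0.0, 0.0]
wrist_force: [0.5, 0.4, -4.7]
finger_gap: 0.382
time_s: 20.08
position: [540.4, -23.2, 217.7]
tool_rot: [0.694, 0.72, 0.0, 0.0]
wrist_force: [0.5, 0.4, -5.3]
finger_gap: 0.386
time_s: 20.7
position: [540.2, -23.2, 207.6]
tool_rot: [0.694, 0.72, -0.0, -0.0]
wrist_force: [-0.3, 0.2, -4.7]
finger_gap: 0.384
[540.27574644 -23.23255956 207.75037914]
psi 2.0285411224441674
```

View pics/g3.png

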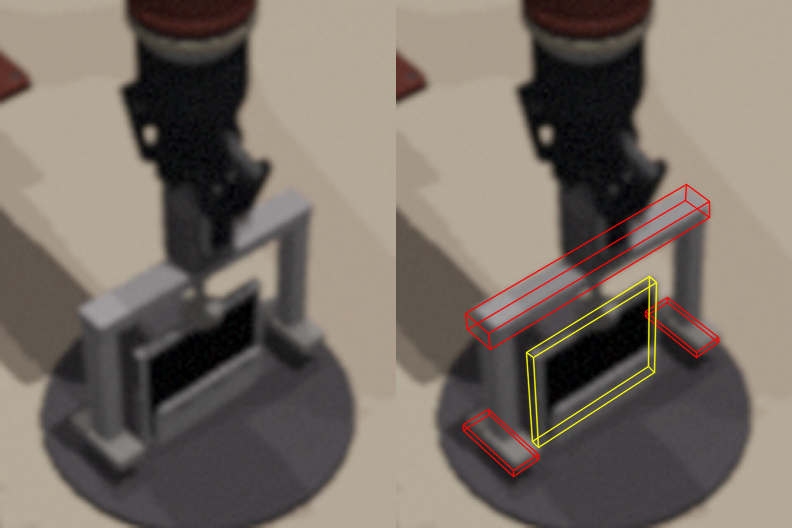

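Foot sits on the panel's top (wrist load dropped ~2 N). Continue to the plate at TCP ≈183.

```bash
python3 -m creep '[[20,0,0,0.15,0,0,0],[20,0,0,0.3,0,0,0],[20,0,0,0.45,0,0,0],[20,0,0,0.6,0,0,0],[20,0,0,0.7,0,0,0]]'; python3 -m creep '[[20,0,0,0.05,0,0,0],[20,0,0,0.1,0,0,0],[20,0,0,0.15,0,0,0],[20,0,0,0.15,0,0,0]]';python3 -m creep '[[20,0,0,0.03,0,0,0],[20,0,0,0.06,0,0,0],[20,0,0,0.08,0,0,0],[20,0,0,0.08,0,0,0]]'
```

```text
time_s: 21.38
position: [540.3, -23.2, 190.1]
tool_rot: [0.694, 0.72, -0.0, -0.0]
wrist_force: [-0.1, -0.4, -4.8]
finger_gap: 0.384
time_s: 21.88
position: [540.3, -23.2, 186.5]
tool_rot: [0.694, 0.72, -0.0, -0.0]
wrist_force: [-1.3, -0.7, -4.4]
finger_gap: 0.387
time_s: 22.38
position: [540.3, -23.2, 184.5]
tool_rot: [0.694, 0.72, -0.0, -0.0]
wrist_force: [0.4, 0.4, -4.6]
finger_gap: 0.387
```

```bash
python3 -m creep '[[20,0,0,0.02,0,0,0],[20,0,0,0.04,0,0,0],[20,0,0,0.04,0,0,0]]';python3 -m creep '[[20,0,0,0.02,0,0,0],[20,0,0,0.04,0,0,0],[20,0,0,0.04,0,0,0]]'
```

```text
time_s: 22.75
position: [540.3, -23.2, 183.5]
tool_rot: [0.694, 0.72, -0.0, -0.0]
wrist_force: [-1.5, 0.9, -3.5]
finger_gap: 0.386
time_s: 23.12
position: [540.5, -23.2, 183.2]
tool_rot: [0.694, 0.72, 0.0, -0.0]
wrist_force: [-3.5, 0.2, 5.9]
finger_gap: 0.387
```

```bash
python3 -m creep '[[34,0,0,0,0,0,0],[36,0,0,0,0,0,0],[40,0,0,0,0,0,0],[50,0,0,0,0,0,0],[64,0,0,0,0,0,0]]' 30; python3 -m creep '[[70,0,0,0,0,0,0],[70,0,0,0,0,0,0]]'; python3 ov3.py g4
```

```text
time_s: 23.75
position: [540.3, -23.2, 182.6]
tool_rot: [0.694, 0.72, -0.0, 0.0]
wrist_force: [-0.8, 0.1, 0.0]
finger_gap: 0.745
time_s: 24.0
position: [540.3, -23.2, 182.6]
tool_rot: [0.694, 0.72, -0.0, -0.0]
wrist_force: [-0.6, -0.2, 0.1]
finger_gap: 0.821
[540.27284394 -23.20443057 182.54675825]
psi 2.0328933670257334
```

View pics/g4.png

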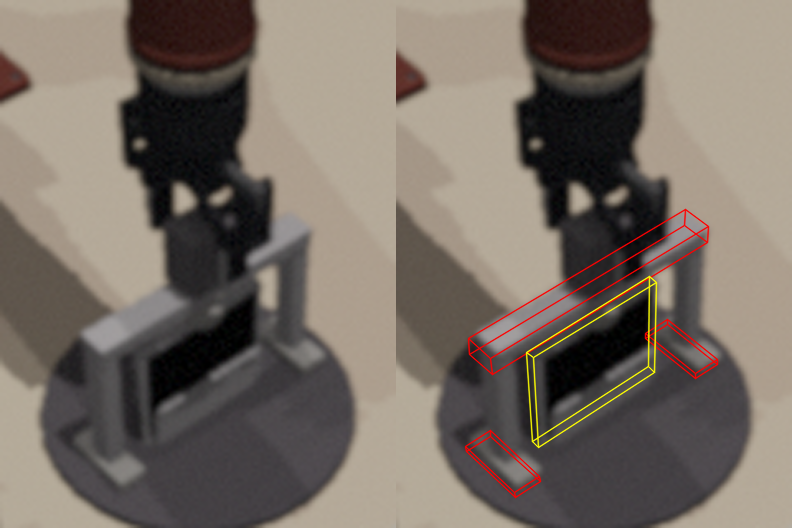

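Released cleanly; rise and move aside to see from the top.

```bash
python3 -m creep '[[70,0,0,-0.4,0,0,0],[70,0,0,-1.2,0,0,0],[70,0,0,-2.2,0,0,0],[70,0,0,-3.2,0,0,0],[70,0,0,-4.2,0,0,0]]'; python3 -m creep '[[70,2,0,0,0,0,0],[70,4,0,0,0,0,0],[70,6,0,0,0,0,0],[70,8,0,0,0,0,0],[70,9.5,0,0,0,0,0]]';python3 -m creep '[[70,0,0,0,0,0,0],[70,0,0,0,0,0,0]]'; python3 look.py h1 240 210 400 370 230 160 370 300
```

```text
time_s: 24.68
position: [540.3, -23.4, 289.2]
tool_rot: [0.695, 0.719, 0.0, 0.0]
wrist_force: [-0.1, -0.1, -0.2]
finger_gap: 0.818
time_s: 25.3
position: [531.5, 216.6, 288.3]
tool_rot: [0.694, 0.72, 0.0, -0.0]
wrist_force: [0.1, -0.1, -1.0]
finger_gap: 0.817
time_s: 25.55
position: [532.1, 213.4, 288.0]
tool_rot: [0.695, 0.719, -0.0, 0.0]
wrist_force: [-0.1, -1.4, -0.2]
finger_gap: 0.818
```

View pics/h1.png

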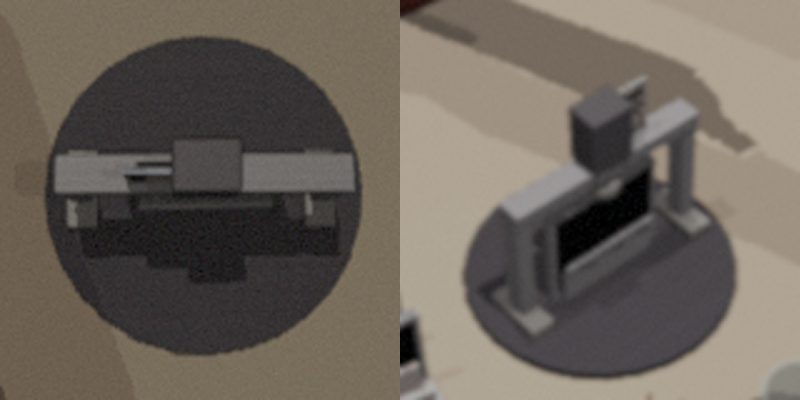

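Run:
```python
from h import *;import pickle
C=pickle.load(open("cur.pkl","rb"));D=pickle.load(open("cams.pkl","rb"))
print("block",back(C["top"],(207.5/2.5+240,165/2.5+210),205))
a=np.vstack([np.hstack([X["top"]["img"][80:360,60:560:1][:, :390],X["scene"]["img"][180:460,150:540]]) for X in(C,D)])
cv2.imwrite("pics/fin.png",a[:,:,::-1])
```

```text
block [539.49292192 -21.55115156 205.        ]
```

View pics/fin.png

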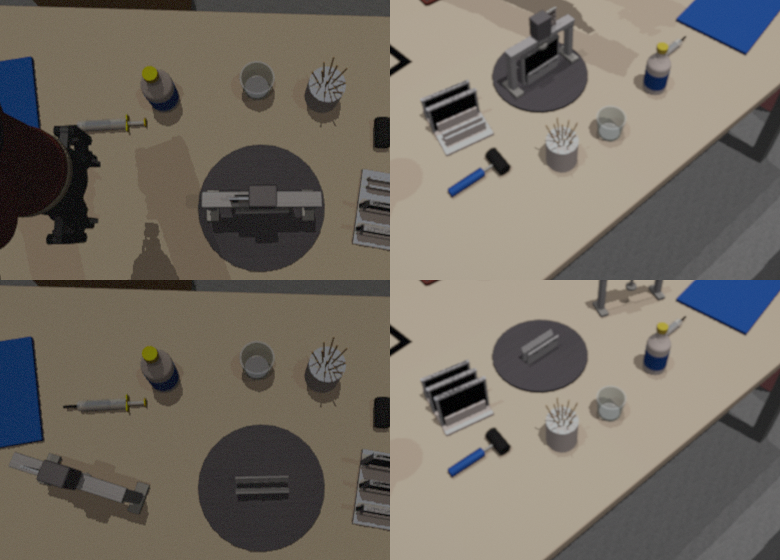

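Everything else is where it started; the gauge's block centre is at (539.5, −21.6), about 3 mm from the slot's centre. Handing in.

```bash
python3 -c "
from rig import r
print(r.state()['wrist_force']);print(r.finish_job())"
```

```text
[ 0.02854877 -0.10219612  0.13121336]
the job is handed in; nothing more can be done
None
```

I stood the tallest panel in the plate's slot and let go, then set the bridge gauge astride it and handed the job in at about 26 s. No verdict came back.

**Panel:** It came out of the rack's +x slot by its top edge. It went into the slot with little side force (about 3 N at most) and touched the floor at the expected height. After release, the top camera put its top edge at about (540, −23) mm, against a slot centre of about (539.5, −24) mm, and it looked upright.

**Gauge:** The sprung foot took up about 2 N on the panel's top edge at the expected height. The feet met the plate gently, with about 10 N change on the wrist. The final pictures show it flat and astride the panel, with its block about 3 mm from the slot's centre.

**Other objects:** The other two panels and the bystanders in the compared views look unmoved between the first and last pictures. The gripper was clear and the wrist force was close to zero.

**Not confirmed:**
- **Gauge reading:** I could not read it directly; I inferred it from the feet standing flat over the seated 100 mm panel.
- **Camera disagreement:** The scene camera placed objects about 3 to 4 mm away from where the top camera and the arm did. I relied mainly on the top camera and the arm.

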